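# Clear the catch tray and hold the long bar in the marking window

## Task

Clear the shallow metal catch tray: first lay the short bar in the grey tote and let go of it. Then take the long bar, pass one of its ends through the narrow window in the front of the marking station's guard box without forcing it, until about 40 mm of the bar is inside under the stylus, and finish while still holding it there in the gripper. Leave the other things on the bench where they stand.

Things in the scene. Friction and masses are not known exactly. Their poses are not given: they have to be found in the camera images.
- long_bar: The longer of two plain aluminium flat bars, 120 x 28 x 14 mm, 0.1 to 0.18 kg, lying flat in the catch tray. Origin: centre of its underside; x along its length, z up. Its two ends are alike; either may go through the window.
- long_end_a (a point): Centre of the long bar's end face on its +x end (60 mm from the middle, 7 mm above the underside).
- long_end_b (a point): Centre of the long bar's end face on its -x end.
- short_bar: The shorter aluminium flat bar, 65 x 28 x 14 mm, 0.07 kg, lying flat beside the long one in the catch tray. Origin: centre of its underside; x along its length, z up.
- catch_tray: Shallow open sheet-metal tray, fixed, 144 (x) x 156 (y) x 18 mm high, floor 3 mm thick, walls 3 mm. Origin: centre of its underside. The two bars lie in it roughly along its x, 36 mm either side of its middle; which one is left or right varies. To the left of it (y 0.03 to 0.13) a fixed wall of boards divides the bench, 0.07 m high in front, rising to 0.25 m at x = 0.65: the arm starts beyond it.
- tote: Open grey plastic box, fixed, 106 (x) x 158 (y) x 40 mm high outside, 92 x 142 mm inside, floor 4 mm thick. Origin: centre of its underside, z up.
- guard_box: Marking station: fixed grey guard box 100 (x) x 110 (y) x 114 mm high with a clear cover; its front, with the window, faces its -x (roughly towards the robot). Origin: centre of its underside. Hollow; the thin stylus hangs 38 mm behind the inner face of the front wall, its lower end 10 mm above the top of a centred bar.
- window (a point): Centre of the window at the INNER face of the 8 mm thick front wall, 75 mm above the worktop. x points into the box: the bar goes in along it, level and flat. Opening 30 mm wide (y) by 16 mm high (z), 2 mm more than the bar. A flared mouth, 40 x 26 mm, begins 16 mm in front of this point. How far an end is past this point along x is how much of the bar is inside.
- solder_tin: Bystander: flat round tin, 63 mm across, 19 mm high, standing loose near the front of the bench. Origin: centre of its underside.
- eraser_block: Bystander: pale abrasive rubber block, 20 x 45 x 14 mm, lying loose. Origin: centre of its underside.

How it is judged (in metres and radians):
On the way, in this order (a step that is already met when the one before it is completed fails the run):
1. the short bar lies in the tote and is let go (x of short_bar in the frame of tote between -0.046 and 0.046 m and y of short_bar in the frame of tote between -0.071 and 0.071 m and z of short_bar in the frame of tote between 0 and 0.02 m and contact force between the fingers and short_bar below 0.1 N and linear speed of short_bar below 0.03 m/s), for 0.2 s.
2. then the long bar is lifted out of the catch tray in the gripper (height (world z) of long_bar above 0.035 m and contact force between the fingers and long_bar above 2 N), for 0.2 s.
At the end, for the whole second after the job is handed in: 25 to 55 mm of the long bar is inside the window, within 5 mm of its middle and 0.12 rad of its axes, gripped (over 4 N), still (under 20 mm/s), pressing on the box with under 15 N; the short bar lies at rest in the tote (underside under 20 mm above the tote's), not touched by the gripper (all of step 1 and ((x of long_end_a in the frame of window between 0.025 and 0.055 m and y of long_end_a in the frame of window between -0.005 and 0.005 m and z of long_end_a in the frame of window between -0.005 and 0.005 m) or (x of long_end_b in the frame of window between 0.025 and 0.055 m and y of long_end_b in the frame of window between -0.005 and 0.005 m and z of long_end_b in the frame of window between -0.005 and 0.005 m)) and angle between the x axis of long_bar and the x axis of window, either way round below 0.12 rad and angle between the z axis of long_bar and the z axis of window, either way round below 0.12 rad and contact force between the fingers and long_bar above 4 N and linear speed of long_bar below 0.02 m/s and contact force between long_bar and guard_box below 15 N); the arm keeps its last pose, push and grip.
It fails at once if the long bar is forced against the guard box (over 45 N) (contact force between long_bar and guard_box above 45 N).
It fails at once if the arm or gripper strikes the guard box (over 30 N) (contact force between the arm and guard_box above 30 N).
It fails at once if a bystander is moved by more than 30 mm (distance of any of solder_tin, eraser_block from where it was at the start of the episode above 0.03 m).
It also fails if it takes over 61 s, if anything falls off the work surface, if the arm or the gripper's body presses on something with over 40 N, if the wrist force passes 120 N, or if a joint passes its speed limit or range.

## Robot

A 6-joint arm with a two-finger parallel gripper is mounted at the origin on a cart in front of the work surface, level with it; the furniture and walls round the work are solid. World frame = base frame: x ahead of the robot, y to its left, z up, the work surface at z = 0. Lengths are in mm, angles in rad, forces in N, time in s.
With the tool pointing down it reaches from about 225 to 725 mm from the base axis. Payload 3.1 kg.
Tool frame: the origin (TCP) lies at the very end of the fingers, on their centre line; the grasp point (between the pads) lies arm.tcp_to_grasp behind it (arm.tcp_to_grasp is the distance from the TCP to the grasp point, in mm); z points along the fingers, y is the line along which they close (so a half turn about z gives the same grasp; the last joint's range is limited). The gripper opens to 85 mm and grips with 20 to 120 N. Pads are 22 mm wide; open, the fingers measure 114 mm over their backs; the gripper's body (76 mm by 85 mm) begins 54 mm behind the grasp point. The pads swing forward as they close: fully open they stand 13 mm farther back than shut.
Start: joints at [1.099, 0.048, 0.099, 1.622, 0, 1.443], TCP at [176.967, 494.267, 231.312] pointing down, gripper open.
Joint ranges: [-2.91, 2.91], [-0.99, 1.94], [-1.21, 1.42], [-2.12, 2.29], [-1.49, 1.47], [-3.14, 3.14]. Speed limits (rad/s): [2.79, 2.79, 3.14, 3.14, 3.14, 3.14].

## Interface

Orientations are given as a 3x3 rotation matrix whose columns are the frame's x, y, z axes.
In Python, from station import arm, read_camera, job, masks_of, mark_of gives the robot as it stands.
- The arm moves only by the tool play_rows, never from a script. Its argument "plan" is text: rows parted by semicolons, each of 7 numbers parted by spaces: the turn, a rotation vector about the tool's x, y, z each as a share of 4 degrees, from -1 to 1, then the shift along the tool's x, y, z each as a share of 20 mm, from -1 to 1, then the opening, from 0 (shut) to 1 (fully open). A call has 1 to 12 rows; each row shifts and turns the commanded pose from where the row before left it, along the tool's axes as they then stand; what a row does not reach is not made up. A row lasts 1/10 s, in which the tool goes at most 50 mm and 8.59 degrees, less where a joint would pass 70% of its speed; a pose out of reach is approached as far as the arm can. A call with a number of a shift or a turn outside -1 to 1 is refused whole. A call with a gripper value outside its range is refused whole. The fingers move at their own pace and stop on an object; "grip_force" is the grip in N (left out, the last holds). Time passes only in rows, so rows that do not move let the fingers close. It gives the time, the measured TCP pose, the force, the opening and the grip force at its end, in the units of the state.
- arm.sense(): the state, without advancing time (a new reading comes with each control period).
- read_camera(name): name is "scene" or "top"; returns a dict with "image" (480x640x3 uint8, red, green, blue), "fx", "fy", "cx", "cy" (pixels), "k1" (the pictures are not rectified: a ray, as slopes to the right and down, at radius r is drawn at 1 + k1 r^2 times it, then the intrinsics apply), "rvec" (rotation vector, rad) and "tvec" (3), from world to camera coordinates, as OpenCV has them. Camera axes: x right, y down, z forward; pixel columns grow to the right and rows downward; lengths in mm; the calibration is good to about 2 mm. A picture is of the moment at which its call begins. There is no depth.
- job.job_done(): hands the job in; it is judged then, once.
Trained networks look in a picture, given as the dict that the camera call returned (one of the last four; its "shot" number tells which), for a name from the list of things; names that differ only in an ending like _2 or _b are one class to them, and where a whole thing is asked for, a point or a joint stands for the part that bears it (a point fixed in the world has none). Each returns a list of dicts, best first, with "conf" (0 to 1); they miss things now and then, are a little off and sometimes report something else, mostly with a low value. They report only what shows in the picture. A call takes as long as a camera call.
- masks_of(picture, target): "region" (480x640 bool, what is visible of it) and "bbox" ([left, top, right, bottom] in pixels, round what is visible of it).
- mark_of(picture, target): "at" ([column, row] in pixels: a listed point, or the origin of a listed thing).
The state is a dict: "clock": time; "q": joint angles; "joint_velocities": joint speeds; "joint_efforts": joint torques, N m; "ee_pos": TCP position; "ee_rot": TCP orientation; "ft_force": force on the tool from outside, world axes, zero at the start; "ft_torque": the same for the moment, N m; "opening": finger opening in mm; "grasp_force": force on a finger pad.
Only numpy, scipy, OpenCV 4.12 (cv2) and the standard library are available. Lean on these libraries where they do the work, as an engineer would, in place of code of your own. Each camera call takes 0.05 s, during which the arm holds its last target. There are 200 camera calls.

## Working session

There is one attempt and no reset: what is moved stays moved. The work goes in short steps, Python scripts to look and compute and a tool call to move; the robot and the scene stay as the last step left them, time stands still between calls to the robot, and variables do not carry over. Pictures are saved under pics/ and viewed, at most 10 in all, crops included, and the job is handed in when it is done.

Besides the shell and the picture viewer there is one more tool, called in YAML: its name, and indented under it one key for each argument. play_rows: Moves the arm, as the interface text tells. Its arguments: {"type":"object","properties":{"plan":{"type":"string"},"grip_force":{"type":"number"}},"required":["plan"]}

```bash
ls; mkdir -p pics; cat > h.py <<'E'
import numpy as np, cv2
from station import arm, read_camera, job, masks_of, mark_of
def ray(p,uv):
    R,_=cv2.Rodrigues(np.array(p["rvec"],float)); t=np.array(p["tvec"],float).ravel()
    d=np.array([(uv[0]-p["cx"])/p["fx"],(uv[1]-p["cy"])/p["fy"]])
    u=d.copy()
    for _ in range(30): u=d/(1+p["k1"]*(u@u))
    return -R.T@t, R.T@np.array([u[0],u[1],1])
def at_z(p,uv,z):
    o,d=ray(p,uv); return o+d*(z-o[2])/d[2]
def proj(p,X):
    R,_=cv2.Rodrigues(np.array(p["rvec"],float)); t=np.array(p["tvec"],float).ravel()
    c=np.atleast_2d(X)@R.T+t; u=c[:,:2]/c[:,2:]; r=(u**2).sum(1,keepdims=True)
    return u*(1+p["k1"]*r)*[p["fx"],p["fy"]]+[p["cx"],p["cy"]]
def tri(ps,uvs):
    A=np.zeros((3,3));b=np.zeros(3)
    for p,uv in zip(ps,uvs):
        o,d=ray(p,uv); d/=np.linalg.norm(d); M=np.eye(3)-np.outer(d,d); A+=M;b+=M@o
    return np.linalg.solve(A,b)
E
python3 - <<'E'
from h import *
np.set_printoptions(precision=1,suppress=True)
s=arm.sense(); print(s, arm.tcp_to_grasp)
ps={n:read_camera(n) for n in("scene","top")}
for n,p in ps.items():
    cv2.imwrite(f"pics/{n}0.png",p["image"][:,:,::-1]); print(n,ray(p,(320,240)),p["k1"])
    for t in ["long_bar","long_end_a","short_bar","catch_tray","tote","guard_box","window","solder_tin","eraser_block"]:
        for m in mark_of(p,t)[:2]: print(t,np.array(m["at"]),round(m["conf"],2),at_z(p,m["at"],75 if t=="window" else 0))
E
```

```text
pics
{'clock': 0.0, 'q': array([ 1.1,  0. ,  0.1,  1.6, -0. ,  1.4]), 'joint_velocities': array([-0., -0., -0.,  0.,  0., -0.]), 'joint_efforts': array([ -0. , -33.9,  32. ,   0. ,  -0. ,  -0. ]), 'ee_pos': array([176.7, 493.7, 230.1]), 'ee_rot': array([[-0.9,  0.3, -0. ],
       [ 0.3,  0.9, -0. ],
       [ 0. , -0. , -1. ]]), 'ft_force': array([0.6, 0.3, 0.1]), 'ft_torque': array([ 0. , -0.1, -0. ]), 'grasp_force': 0.0, 'opening': 85.47768277113377} 18.700000000000003
scene (array([ 243. , -949.8,  751.7]), array([ 0.3,  0.7, -0.7])) 0.04093258887915521
long_end_a [281.8 254.9] 0.88 [ 521.1 -197.2    0. ]
long_end_a [223.4 240.4] 0.72 [ 434.5 -111.4    0. ]
short_bar [254.8 229.2] 0.57 [ 501.1 -106.     0. ]
catch_tray [255.1 241.8] 0.59 [ 488.6 -141.2    0. ]
tote [370.8 244.5] 0.65 [ 686.7 -242.7    0. ]
guard_box [401.8 337.7] 0.68 [ 622.6 -461.5    0. ]
solder_tin [288.5 315.5] 0.64 [ 474.2 -340.2    0. ]
solder_tin [221.6 241.6] 0.59 [ 430.3 -113.3    0. ]
eraser_block [316.  180.5] 0.62 [679.5  -9.7   0. ]
top (array([ 411. , -231.1,  964.5]), array([ 0.2, -0. , -1. ])) -0.019538309609185088
long_bar [250.6 298.5] 0.96 [ 477.3 -163.6    0. ]
long_end_a [276.3 274.6] 0.98 [ 518.5 -205.1    0. ]
long_end_a [222.4 324.9] 0.61 [ 432.7 -118.8    0. ]
short_bar [211.1 281. ] 0.69 [504.9 -96.6   0. ]
catch_tray [231.9 290.5] 0.93 [ 489.9 -131.9    0. ]
tote [303.6 176.6] 0.55 [ 690.6 -246.8    0. ]
guard_box [425.  220.1] 0.7 [ 619.8 -458.7    0. ]
guard_box [408.7 217.3] 0.6 [ 623.9 -430.3    0. ]
window [407.  218.4] 0.91 [ 605.5 -412.1   75. ]
solder_tin [351.1 300.7] 0.65 [ 477.7 -331.8    0. ]
eraser_block [165.9 181. ] 0.85 [675.  -10.3   0. ]
```

View pics/scene0.png

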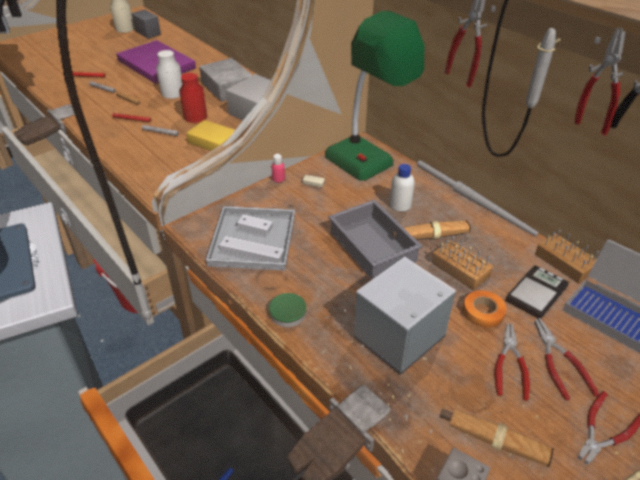

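View pics/top0.png

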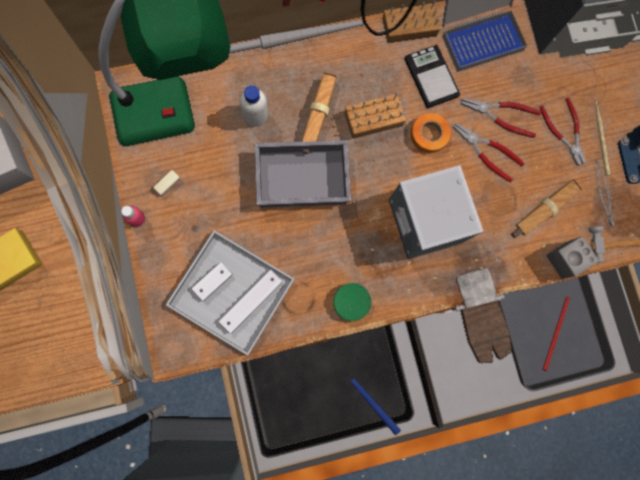

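The scene view shows the tray near (252,238), the short bar at (255,223), the long bar at (250,247), the tote at (373,238) and the guard box at (405,315). In the top view the window is the dark patch at about (403,218), on the box's left side. Next I'll refine the poses.

```bash
python3 - <<'E'
from h import *
np.set_printoptions(precision=1,suppress=True)
p=read_camera("top")
for t,z in [("long_bar",17),("short_bar",17),("catch_tray",18),("tote",40),("guard_box",114),("solder_tin",19),("eraser_block",14)]:
    for m in masks_of(p,t)[:1]:
        r=m["region"].astype(np.uint8); c=max(cv2.findContours(r,0,1)[0],key=cv2.contourArea).reshape(-1,2)
        w=np.array([at_z(p,q,z)[:2] for q in c],np.float32)
        (cx,cy),(a,b),ang=cv2.minAreaRect(w); print(t,m["conf"],m["bbox"],"rect",cx,cy,a,b,ang)
im=p["image"][150:270,375:495,::-1]
a=cv2.resize(im,(600,600),interpolation=cv2.INTER_CUBIC)
cv2.imwrite("pics/box.png",a)
im=p["image"][225:360,160:300,::-1]
cv2.imwrite("pics/tray.png",cv2.resize(im,None,fx=4,fy=4,interpolation=cv2.INTER_CUBIC))
E
```

```text
long_bar 0.86 [218.8, 268.4, 281.6, 333.6] rect 471.5771179199219 -164.3115234375 31.481189727783203 120.68323516845703 45.726261138916016
short_bar 0.91 [190.9, 261.3, 234.1, 298.8] rect 502.2742919921875 -99.50686645507812 30.757535934448242 65.52528381347656 41.9958610534668
catch_tray 0.83 [167.4, 228.9, 293.9, 355.4] rect 486.68701171875 -131.26138305664062 160.4111328125 145.66519165039062 60.39017105102539
tote 0.83 [254.0, 141.8, 351.0, 211.2] rect 683.2368774414062 -243.33346557617188 113.32817077636719 157.2352294921875 3.8015174865722656
guard_box 0.91 [391.9, 165.4, 483.6, 260.8] rect 609.5127563476562 -446.68817138671875 120.19253540039062 127.47482299804688 17.41718101501465
solder_tin 0.6 [334.4, 284.6, 373.2, 320.3] rect 473.9989013671875 -332.0245666503906 61.373931884765625 61.53611755371094 27.81818389892578
eraser_block 0.58 [151.7, 171.2, 178.2, 198.7] rect 668.256591796875 -14.37744140625 22.171812057495117 44.56375503540039 48.90399932861328
```

View pics/box.png

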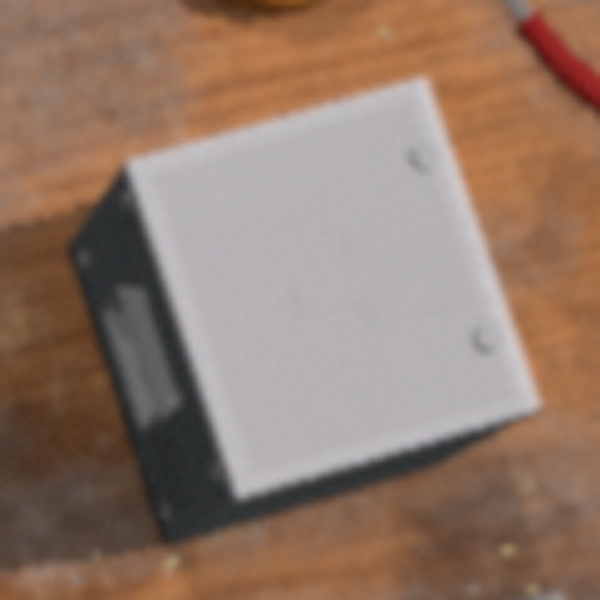

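View pics/tray.png

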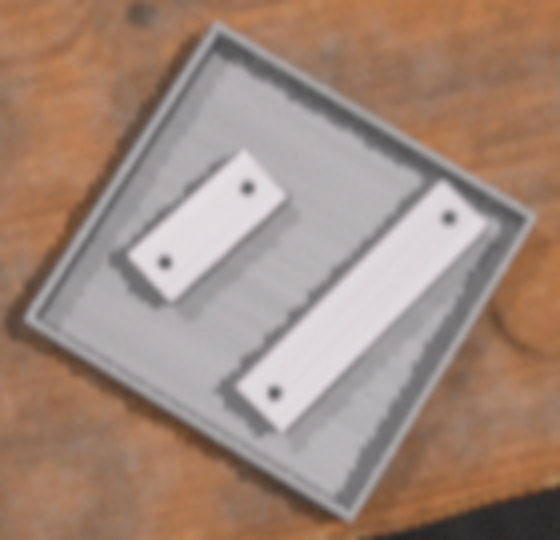

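```bash
cat >> h.py <<'E'
from scipy.optimize import least_squares
def rectfit(p,px,L,W,z):
    "px: corners in order (+L/2,-W/2),(+,+),(-,+),(-,-) -> x,y,yaw"
    c=np.array([[L,-W],[L,W],[-L,W],[-L,-W]])/2
    w=np.array([at_z(p,q,z)[:2] for q in px]); d=w[0]+w[1]-w[2]-w[3]; m=w.mean(0)
    f=lambda v:(proj(p,np.c_[c@np.array([[np.cos(v[2]),np.sin(v[2])],[-np.sin(v[2]),np.cos(v[2])]])+v[:2],np.full(4,z)])-px).ravel()
    r=least_squares(f,[*m,np.arctan2(d[1],d[0])]); return r.x, np.abs(r.fun).max()
E
python3 - <<'E'
from h import *
np.set_printoptions(precision=2,suppress=True)
p=read_camera("top"); q=read_camera("scene")
C=lambda l,s,o:(np.array(l)+.5)/s-.5+np.array(o)
box=C([(428,78),(540,405),(240,497),(128,163)],5,(375,150)) # rear: right edge. +x rear
# y axis: z up, x rear(-y world): y = world +x -> image up.
print("box")
for o in ([1,0,3,2],): print(rectfit(p,box[o],100,110,114))
v,_=rectfit(p,box[[1,0,3,2]],100,110,114)
ax=np.array([np.cos(v[2]),np.sin(v[2])]); win=np.r_[v[:2]-ax*42,75]
print("win",win,ax,"proj top",proj(p,win),"mouth",proj(p,win-16*np.r_[ax,0]))
print("scene proj box bottom front/top corners",proj(q,[np.r_[v[:2]+s*50*ax+t*55*np.array([-ax[1],ax[0]]),114] for s in(1,-1) for t in (1,-1)]))
lb=C([(492,222),(440,182),(235,390),(283,432)],4,(160,225))
sb=C([(288,195),(243,150),(128,257),(172,302)],4,(160,225))
tr=C([(537,215),(218,25),(28,320),(350,520)],4,(160,225))
for n,c,L,W,z in(("long",lb,120,28,17),("short",sb,65,28,17),("tray",tr,144,156,18)):
    v,e=rectfit(p,c,L,W,z);print(n,v,np.degrees(v[2]),e)
    a=np.array([np.cos(v[2]),np.sin(v[2])]);b=np.array([-a[1],a[0]])
    print(" scene px",proj(q,[np.r_[v[:2]+s*L/2*a+t*W/2*b,z] for s,t in((1,-1),(1,1),(-1,1),(-1,-1))]).round(0).tolist())
m=[x for x in masks_of(p,"tote")][0]["region"].astype(np.uint8)
c=max(cv2.findContours(m,0,1)[0],key=cv2.contourArea); print("tote px",cv2.boxPoints(cv2.minAreaRect(c)))
print("wall pts scene",proj(q,[[x,y,z] for x,z in((300,70),(650,0),(650,250)) for y in(30,130)]).round(0).tolist())
print("wall pts top",proj(p,[[x,y,z] for x,z in((300,70),(650,0),(650,250)) for y in(30,130)]).round(0).tolist())
cv2.imwrite("pics/sc.png",cv2.resize(q["image"][195:375,195:465,::-1],None,fx=2.9,fy=2.9,interpolation=cv2.INTER_CUBIC))
E
```

```text
box
(array([ 617.47, -457.65,   -1.26]), np.float64(0.9940424153728031))
win [ 604.52 -417.69   75.  ] [ 0.31 -0.95] proj top [[410.5 219.1]] mouth [[401.05 221.84]]
scene proj box bottom front/top corners [[454.51 288.23]
 [406.34 327.16]
 [403.29 254.74]
 [355.05 289.08]]
long [ 472.08 -164.72   -0.74] -42.600217522048744 1.1778711731430462
 scene px [[278.0, 257.0], [283.0, 247.0], [224.0, 234.0], [218.0, 243.0]]
short [503.17 -99.79  -0.78] -44.555624823197576 0.8502335192380883
 scene px [[266.0, 228.0], [272.0, 220.0], [242.0, 213.0], [236.0, 221.0]]
tray [ 486.63 -131.59   -0.52] -29.705154890957825 0.5826356199475811
 scene px [[284.0, 262.0], [294.0, 209.0], [223.0, 205.0], [206.0, 258.0]]
tote px [[253.94 143.28]
 [348.24 140.03]
 [350.48 205.02]
 [256.18 208.27]]
wall pts scene [[130.0, 189.0], [120.0, 163.0], [296.0, 174.0], [279.0, 152.0], [293.0, 67.0], [274.0, 47.0]]
wall pts top [[112.0, 411.0], [45.0, 410.0], [141.0, 194.0], [82.0, 193.0], [92.0, 146.0], [13.0, 144.0]]
```

View pics/sc.png

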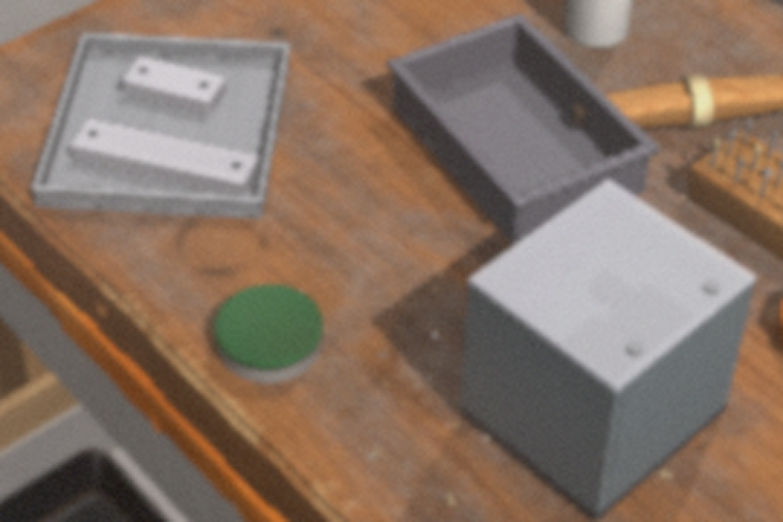

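```bash
cat >> h.py <<'E'
def plan(tgt,yaw,pos=None,y0=None):
    "constant row to reach tgt with tool-y yaw (deg, world); prints for several N"
    s=arm.sense(); P=np.array(s["ee_pos"] if pos is None else pos,float); R=np.array(s["ee_rot"])
    y0=np.degrees(np.arctan2(R[1,1],R[0,1])) if y0 is None else y0
    dw=(yaw-y0+180)%360-180; d=np.array(tgt)-P
    for N in range(1,60):
        w=dw/N; A=np.zeros((2,2))
        for k in range(N):
            a=np.radians(y0+w*k); A+=np.array([[-np.sin(a),np.cos(a)],[np.cos(a),np.sin(a)]]).T if 0 else np.column_stack([[-np.sin(a),np.cos(a)],[np.cos(a),np.sin(a)]])
        sxy=np.linalg.solve(A,d[:2])/20; v=np.r_[-w/4,sxy,-d[2]/N/20]
        if np.abs(v).max()<=1 and np.linalg.norm(v[1:])*20<=50: break
    print("from",P.round(1),round(y0,1),"tilt",R[:2,2].round(4),"N",N,"wz,x,y,z",v.round(3),"total",(v*N).round(2))
E
python3 - <<'E'
from h import *
s=arm.sense(); print(s["ee_rot"].round(3))
# note tool x = y rotated; check handedness
plan([300,380,320],71.0); plan([503,-101,310],45.4); plan([503,-101,310],45.4,[177,494,310])
E
```

```text
[[-0.941  0.337 -0.   ]
 [ 0.337  0.941  0.   ]
 [ 0.     0.    -1.   ]]
from [177.  494.3 231.3] 70.3 tilt [-0.  0.] N 8 wz,x,y,z [-0.022 -0.963 -0.418 -0.554] total [-0.17 -7.7  -3.35 -4.43]
from [177.  494.3 231.3] 70.3 tilt [-0.  0.] N 30 wz,x,y,z [ 0.208 -0.992 -0.562 -0.131] total [  6.23 -29.75 -16.87  -3.93]
from [177. 494. 310.] 70.3 tilt [-0.  0.] N 30 wz,x,y,z [ 0.208 -0.991 -0.562 -0.   ] total [  6.23 -29.74 -16.86  -0.  ]
```

play_rows:
  plan: "0 0 0.2 -0.8 -0.4 -1 1;0 0 0.2 -1 -0.6 -1 1;0 0 0.2 -1 -0.6 -1 1;0 0 0.2 -1 -0.6 -1 1;0 0 0.2 -1 -0.6 0 1;0 0 0.2 -1 -0.6 0 1;0 0 0.2 -1 -0.6 0 1;0 0 0.2 -1 -0.6 0 1;0 0 0.2 -1 -0.6 0 1;0 0 0.2 -1 -0.6 0 1;0 0 0.2 -1 -0.6 0 1;0 0 0.2 -1 -0.6 0 1"

```text
clock: 2.75
ee_pos: [335.1, 269.4, 311.4]
ee_rot: [[-0.872, 0.49, 0.0], [0.49, 0.872, 0.0], [-0.0, 0.0, -1.0]]
ft_force: [0.6, 0.3, 0.1]
opening: 85.6
grasp_force: 0.0
```

play_rows:
  plan: "0 0 0.2 -1 -0.6 0 1;0 0 0.2 -1 -0.6 0 1;0 0 0.2 -1 -0.6 0 1;0 0 0.2 -1 -0.6 0 1;0 0 0.2 -1 -0.6 0 1;0 0 0.2 -1 -0.6 0 0.8;0 0 0.2 -1 -0.6 0 0.8;0 0 0.2 -1 -0.5 0 0.8;0 0 0.2 -1 -0.5 0 0.8;0 0 0.2 -1 -0.5 0 0.8;0 0 0.2 -1 -0.5 0 0.8;0 0 0.2 -1 -0.5 0 0.8"

```text
clock: 3.95
ee_pos: [460.6, 24.7, 311.4]
ee_rot: [[-0.778, 0.628, 0.0], [0.628, 0.778, 0.0], [-0.0, 0.0, -1.0]]
ft_force: [-0.8, 1.1, 0.2]
opening: 68.4
grasp_force: 0.0
```

```bash
python3 - <<'E'
from h import *
plan([503,-101,110],45.4)
s=arm.sense();print(s["clock"],s["opening"],s["ft_force"])
E
```

```text
from [460.6  24.7 311.4] 51.1 tilt [0.0003 0.    ] N 11 wz,x,y,z [ 0.129 -0.523 -0.3    0.915] total [ 1.42 -5.75 -3.3  10.07]
3.95 68.36434495134023 [-0.75978013  1.13766428  0.21978117]
```

play_rows:
  plan: "0 0 0.24 -0.96 -0.55 0 0.7;0 0 0.24 -0.96 -0.55 0 0.7;0 0 0.24 -0.96 -0.55 0 0.7;0 0 0.24 -0.96 -0.55 1 0.7;0 0 0.24 -0.96 -0.55 1 0.7;0 0 0.22 -0.95 -0.55 1 0.7;0 0 0 0 0 1 0.7;0 0 0 0 0 1 0.7;0 0 0 0 0 1 0.7;0 0 0 0 0 1 0.7;0 0 0 0 0 1 0.7;0 0 0 0 0 1 0.7"

```text
clock: 5.15
ee_pos: [503.0, -99.8, 130.5]
ee_rot: [[-0.712, 0.702, 0.0], [0.702, 0.712, -0.0], [-0.0, 0.0, -1.0]]
ft_force: [0.6, -0.3, -0.3]
opening: 59.8
grasp_force: 0.0
```

```bash
python3 - <<'E'
from h import *
plan([503,-101,50],45.4)
p=read_camera("top"); q=read_camera("scene"); s=arm.sense(); print(s["ee_pos"],s["opening"],s["ee_rot"].round(3))
g=s["ee_pos"]; y=s["ee_rot"][:,1]; h=s["opening"]/2
for c in(p,q): print(proj(c,[g,g+y*h,g-y*h]))
a=cv2.resize(p["image"][220:360,155:295,::-1],(400,400),interpolation=2)
b=cv2.resize(q["image"][160:300,190:330,::-1],(400,400),interpolation=2)
cv2.imwrite("pics/over.png",np.hstack([a,b]))
E
```

```text
from [503.  -99.8 130.5] 45.4 tilt [ 0.0001 -0.    ] N 5 wz,x,y,z [ 0.001 -0.008 -0.008  0.805] total [ 0.   -0.04 -0.04  4.03]
[500.67557254 -99.06064631 127.903744  ] 59.51151567572136 [[-0.712  0.702 -0.006]
 [ 0.702  0.712  0.002]
 [ 0.006 -0.003 -1.   ]]
[[200.79215446 275.06680231]
 [186.97943567 260.43108788]
 [214.70955196 289.80587808]]
[[248.200278   174.2553298 ]
 [254.82078091 165.56451764]
 [241.31494018 183.28922972]]
```

View pics/over.png

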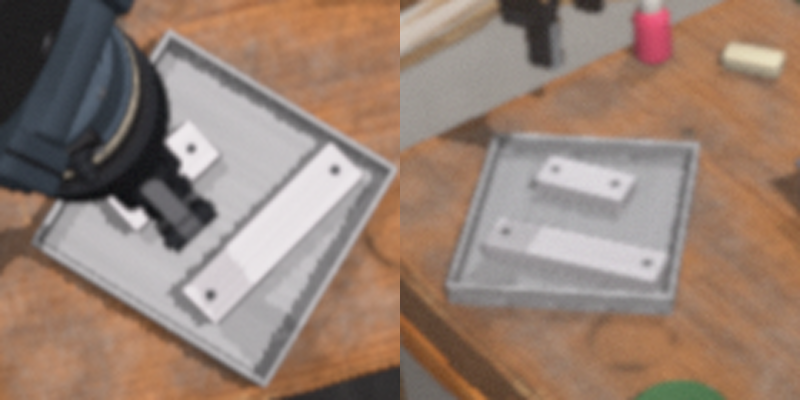

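play_rows:
  plan: "0 0 0 0 0 0.5 0.48;0 0 0 0 0 1 0.48;0 0 0 0 0 1 0.48;0 0 0 0 0 1 0.48;0 0 0 0 0 0.8 0.48;0 0 0 0 0 0.4 0.48;0 0 0 0 0 0 0.48"

```text
clock: 5.95
ee_pos: [502.6, -99.7, 36.8]
ee_rot: [[-0.712, 0.702, -0.001], [0.702, 0.712, 0.0], [0.001, -0.001, -1.0]]
ft_force: [-0.7, 0.4, 0.2]
opening: 40.7
grasp_force: 0.0
```

```bash
python3 - <<'E'
from h import *
p=read_camera("top"); plan([503,-100,7],45.4); s=arm.sense(); print(s["clock"],s["opening"])
p=read_camera("scene"); cv2.imwrite("pics/o2.png",cv2.resize(p["image"][180:280,190:330,::-1],None,fx=5,fy=5,interpolation=2))
E
```

```text
from [ 503.4 -100.    37.8] 45.4 tilt [ 0.0004 -0.0002] N 2 wz,x,y,z [ 0.003  0.006 -0.007  0.769] total [ 0.01  0.01 -0.01  1.54]
6.0 41.01699560175029
```

View pics/o2.png

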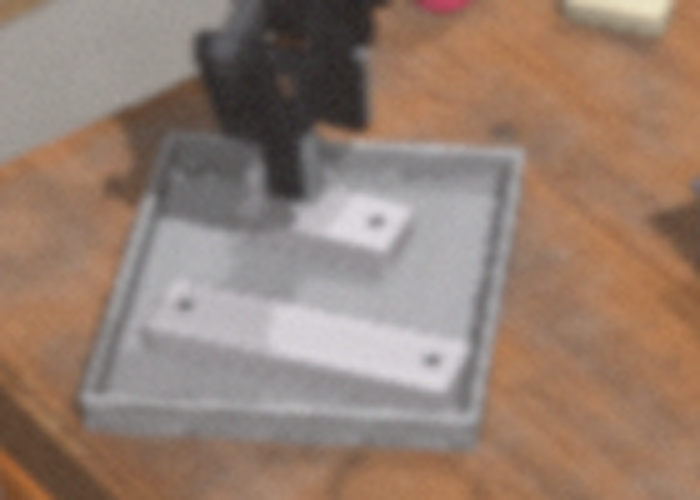

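The near finger, tip at about (287,190) in the crop, stands in front of the short bar, so the gripper straddles it.

play_rows:
  plan: "0 0 0 0 0 0.8 0.48;0 0 0 0 0 0.75 0.48;0 0 0 0 0 0 0.48;0 0 0 0 0 0 0;0 0 0 0 0 0 0;0 0 0 0 0 0 0;0 0 0 0 0 0 0;0 0 0 0 0 0 0"
  grip_force: 50

```text
clock: 6.85
ee_pos: [504.1, -100.2, 7.6]
ee_rot: [[-0.712, 0.702, 0.002], [0.702, 0.712, -0.001], [-0.002, 0.001, -1.0]]
ft_force: [-0.0, 0.9, 4.4]
opening: 26.7
grasp_force: 52.5
```

```bash
python3 - <<'E'
from h import *
p=read_camera("top")
im=p["image"]; c=np.array([(253.9,143.3),(348.2,140.0),(350.5,205.0),(256.2,208.3)])
# tote +y = left image; x up. corners (+x,-y) = top right
v,e=rectfit(p,c[[1,0,3,2]],106,158,40); print("tote",v,np.degrees(v[2]),e)
v,e=rectfit(p,np.array([(346.5,143.5),(258,145),(257,204),(349,203)]),106,158,40);print("tote",v,np.degrees(v[2]),e)
print([ (m["at"],m["conf"]) for m in mark_of(p,"tote")])
a=at_z(p,(303,175),40);print(a)
E
```

```text
tote [ 6.83678662e+02 -2.43984359e+02  6.63827709e-02] 3.8034526053507673 2.1372728270596895
tote [ 6.84324111e+02 -2.44696897e+02  4.44557482e-02] 2.5471267456734528 2.9064377596061206
[([303.0, 177.8], 0.89), ([223.4, 325.0], 0.4)]
[ 681.76444803 -245.08351062   40.        ]
```

play_rows:
  plan: "0 0 0 0 0 -0.5 0;0 0 0 0 0 -1 0;0 0 0 0 0 -1 0;0 0 0 0 0 -1 0;0 0 0 0 0 -1 0;0 0 0 0 0 -0.5 0"

```text
clock: 7.55
ee_pos: [503.7, -100.1, 108.2]
ee_rot: [[-0.712, 0.702, 0.002], [0.702, 0.712, -0.001], [-0.002, 0.001, -1.0]]
ft_force: [0.3, -0.7, -0.4]
opening: 26.6
grasp_force: 52.0
```

```bash
python3 - <<'E'
from h import *
plan([677,-236,105],40); s=arm.sense(); print(s["opening"],s["grasp_force"])
E
```

```text
from [ 503.7 -100.1  108.2] 45.4 tilt [ 0.0019 -0.0007] N 11 wz,x,y,z [ 0.123 -0.989  0.156  0.014] total [  1.36 -10.88   1.71   0.16]
26.578420258192985 51.969133615493774
```

play_rows:
  plan: "0 0 0.12 -0.5 0.08 0 0;0 0 0.12 -1 0.15 0 0;0 0 0.12 -1 0.15 0 0;0 0 0.12 -1 0.15 0 0;0 0 0.12 -1 0.15 0 0;0 0 0.12 -1 0.15 0 0;0 0 0.12 -1 0.15 0 0;0 0 0.12 -1 0.15 0 0;0 0 0.12 -1 0.15 0 0;0 0 0.12 -1 0.16 0 0;0 0 0.1 -1 0.16 0 0;0 0 0 -0.4 0.1 0 0"

```text
clock: 8.75
ee_pos: [676.6, -238.2, 103.1]
ee_rot: [[-0.645, 0.765, -0.002], [0.765, 0.645, 0.001], [0.002, -0.001, -1.0]]
ft_force: [0.3, 0.9, -1.3]
opening: 26.3
grasp_force: 52.0
```

```bash
python3 - <<'E'
from h import *
p=read_camera("top");plan([677,-236,12],40)
q=read_camera("scene")
cv2.imwrite("pics/t.png",np.hstack([cv2.resize(p["image"][120:250,235:365,::-1],(400,400),interpolation=2),cv2.resize(q["image"][150:290,310:450,::-1],(400,400),interpolation=2)]))
E
```

```text
from [ 677.  -238.5  102.9] 40.1 tilt [-0.0018  0.0003] N 5 wz,x,y,z [0.006 0.02  0.016 0.909] total [0.03 0.1  0.08 4.55]
```

View pics/t.png

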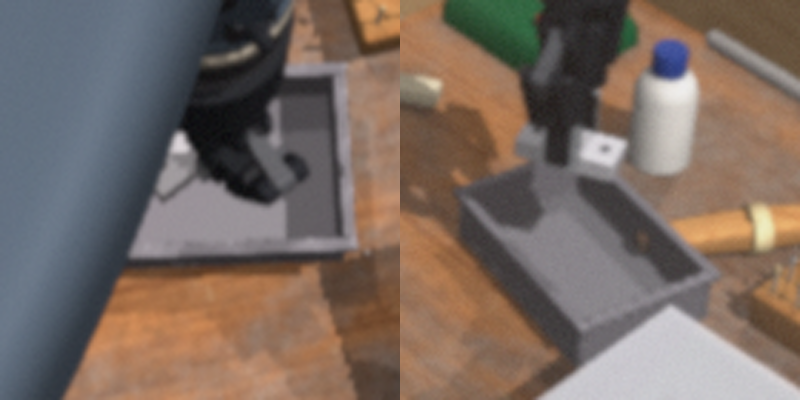

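The scene half shows the bar held above the tote, at about (575,145) in the composite. The measured TCP puts it over the tote floor, so I'll go down.

play_rows:
  plan: "0 0 0 0 0 0.5 0;0 0 0 0 0 1 0;0 0 0 0 0 1 0;0 0 0 0 0 1 0;0 0 0 0 0 0.6 0;0 0 0 0 0 0.3 0;0 0 0 0 0 0.1 0;0 0 0 0 0 0 0"

```text
clock: 9.65
ee_pos: [676.4, -236.7, 16.8]
ee_rot: [[-0.646, 0.763, 0.001], [0.763, 0.646, -0.0], [-0.001, 0.0, -1.0]]
ft_force: [0.1, 0.4, -0.7]
opening: 26.2
grasp_force: 52.0
```

play_rows:
  plan: "0 0 0 0 0 0.2 0;0 0 0 0 0 0.05 0;0 0 0 0 0 0 0.42;0 0 0 0 0 0 0.42;0 0 0 0 0 0 0.42;0 0 0 0 0 -0.5 0.42;0 0 0 0 0 -1 0.42;0 0 0 0 0 -1 0.42;0 0 0 0 0 -1 0.42;0 0 0 0 0 -1 0.42;0 0 0 0 0 -1 0.42"

```text
clock: 10.75
ee_pos: [676.3, -236.8, 123.4]
ee_rot: [[-0.646, 0.764, 0.001], [0.764, 0.646, -0.001], [-0.001, 0.001, -1.0]]
ft_force: [0.6, -1.0, 0.2]
opening: 35.6
grasp_force: 0.0
```

```bash
python3 - <<'E'
from h import *
p=read_camera("top");q=read_camera("scene")
for c in(p,q):
    for m in mark_of(c,"short_bar")[:2]: print(m["at"],m["conf"],at_z(c,m["at"],4))
# predicted grasp point on long bar 20 mm toward end b; y yaw = -42.6+90
print(arm.sense()["opening"]); plan([457,-151,110],47.4)
E
```

```text
[295.0, 183.1] 0.55 [ 677.37462717 -232.19051026    4.        ]
[362.7, 242.6] 0.69 [ 672.94033487 -235.14881537    4.        ]
35.80238581358009
from [ 676.7 -236.9  122.4] 40.2 tilt [ 0.0021 -0.001 ] N 11 wz,x,y,z [-0.163  0.971 -0.456  0.056] total [-1.79 10.69 -5.02  0.62]
```

play_rows:
  plan: "0 0 -0.16 0.5 -0.2 0 0.6;0 0 -0.16 1 -0.46 0 0.6;0 0 -0.16 1 -0.46 0 0.6;0 0 -0.16 1 -0.46 0 0.6;0 0 -0.16 1 -0.46 0 0.6;0 0 -0.16 1 -0.46 0 0.6;0 0 -0.16 1 -0.46 0 0.6;0 0 -0.16 1 -0.46 0 0.55;0 0 -0.16 1 -0.46 0 0.5;0 0 -0.16 1 -0.46 0 0.5;0 0 -0.16 1 -0.46 0 0.5;0 0 0 0.3 -0.2 0 0.5"

```text
clock: 12.15
ee_pos: [452.1, -148.3, 119.5]
ee_rot: [[-0.735, 0.678, -0.004], [0.678, 0.735, 0.002], [0.004, -0.001, -1.0]]
ft_force: [0.4, 0.3, 0.1]
opening: 42.5
grasp_force: 0.0
```

```bash
python3 - <<'E'
from h import *
p=read_camera("top");q=read_camera("scene"); print(arm.sense()["clock"])
plan([456,-150,7],47.4)
for t in("short_bar","long_bar"):
  for c in(p,q):
    for m in masks_of(c,t)[:2]: print(t,m["bbox"],m["conf"],at_z(c,m["region"].nonzero()[1].mean()*np.r_[1,0]+m["region"].nonzero()[0].mean()*np.r_[0,1],17).round(1))
E
```

```text
12.25
from [ 453.7 -149.2  120.2] 47.2 tilt [-0.0015  0.0007] N 6 wz,x,y,z [-0.007 -0.018  0.008  0.943] total [-0.04 -0.11  0.05  5.66]
short_bar [277.9, 166.1, 316.0, 200.3] 0.8 [ 674.8 -235.2   17. ]
short_bar [348.4, 230.3, 386.2, 251.4] 0.68 [ 678.  -246.7   17. ]
long_bar [251.1, 269.4, 282.4, 308.9] 0.78 [ 493.  -186.5   17. ]
long_bar [218.9, 236.6, 286.5, 261.0] 0.61 [ 470.8 -175.7   17. ]
```

play_rows:
  plan: "0 0 0 -0.1 0.05 0.5 0.5;0 0 0 0 0 1 0.5;0 0 0 0 0 1 0.5;0 0 0 0 0 1 0.5;0 0 0 0 0 1 0.5;0 0 0 0 0 0.6 0.5;0 0 0 0 0 0.35 0.5;0 0 0 0 0 0.2 0.5;0 0 0 0 0 0 0.5"

```text
clock: 13.35
ee_pos: [457.1, -150.3, 8.2]
ee_rot: [[-0.734, 0.679, -0.0], [0.679, 0.734, 0.0], [0.0, 0.0, -1.0]]
ft_force: [0.3, 0.9, 0.4]
opening: 42.8
grasp_force: 0.0
```

```bash
python3 - <<'E'
from h import *
plan([456,-150,7],47.4); print(arm.sense()["ft_force"].round(1))
E
```

```text
from [ 457.1 -150.3    8.2] 47.3 tilt [-0.  0.] N 1 wz,x,y,z [-0.035  0.052 -0.027  0.062] total [-0.03  0.05 -0.03  0.06]
[0.3 0.9 0.4]
```

play_rows:
  plan: "0 0 0 0 0 0.08 0;0 0 0 0 0 0 0;0 0 0 0 0 0 0;0 0 0 0 0 0 0;0 0 0 0 0 0 0;0 0 0 0 0 0 0;0 0 0 0 0 -0.3 0;0 0 0 0 0 -0.7 0;0 0 0 0 0 -1 0;0 0 0 0 0 -1 0;0 0 0 0 0 -1 0;0 0 0 0 0 0 0"
  grip_force: 80

```text
clock: 14.55
ee_pos: [459.1, -151.2, 90.3]
ee_rot: [[-0.734, 0.679, 0.006], [0.679, 0.734, -0.003], [-0.006, 0.002, -1.0]]
ft_force: [0.6, 0.5, -0.8]
opening: 25.3
grasp_force: 79.0
```

```bash
python3 - <<'E'
from h import *
np.set_printoptions(precision=1,suppress=True)
p=read_camera("top");q=read_camera("scene")
s=arm.sense(); print(s["clock"],s["opening"],s["grasp_force"],s["ee_pos"],s["ee_rot"].round(3))
for c in(p,q):
  print([(np.array(m["at"]),round(m["conf"],2)) for m in mark_of(c,"long_end_a")[:4]],[(np.array(m["at"]),round(m["conf"],2)) for m in mark_of(c,"window")[:2]],[(np.array(m["at"]),round(m["conf"],2)) for m in mark_of(c,"guard_box")[:2]])
  ctr=s["ee_pos"]+[0,0,3.5]; d=-s["ee_rot"][:,0]
  print(proj(c,[ctr+d*82,ctr-d*38]))
E
```

```text
14.65 25.433983228983514 79.01957631111145 [ 457.2 -150.3   87. ] [[-0.7  0.7  0. ]
 [ 0.7  0.7 -0. ]
 [-0.   0.  -1. ]]
[(array([245.5, 296.5]), 0.71), (array([276.1, 267.6]), 0.63)] [] [(array([425.3, 220.3]), 0.72)]
[[275.5 268.7]
 [219.1 325.7]]
[(array([281.9, 221.5]), 0.96), (array([219.6, 209.3]), 0.56)] [] [(array([398.6, 336.8]), 0.68)]
[[279.7 221.2]
 [217.5 208.4]]
```

```bash
cat >> h.py <<'E'
def edges(p,P3,edg,x0,search=5,ns=40,iters=3,tf=None):
    "fit params of P3(v)->corners (n,3) so that edges edg=(i,j) lie on max image gradient"
    g=cv2.GaussianBlur(cv2.cvtColor(p["image"],cv2.COLOR_RGB2GRAY).astype(np.float32),(0,0),1.0)
    v=np.array(x0,float); offs=np.arange(-search,search+.01,.25)
    for it in range(iters):
        obs=[]
        C=P3(v)
        for i,j in edg:
            t=np.linspace(.12,.88,ns)[:,None]; X=C[i]*(1-t)+C[j]*t; u=proj(p,X)
            n=u[-1]-u[0]; n=np.array([-n[1],n[0]])/np.linalg.norm(n)
            S=u[:,None,:]+offs[None,:,None]*n
            pr=cv2.remap(g,S[...,0].astype(np.float32),S[...,1].astype(np.float32),cv2.INTER_CUBIC)
            gr=np.abs(np.gradient(pr,axis=1)); k=gr.argmax(1)
            # consistent peak: use median profile
            for a in range(ns):
                if gr[a,k[a]]>1.0: obs.append((i,j,t[a,0],n,u[a]+offs[k[a]]*n))
        def f(v):
            C=P3(v); X=np.array([C[i]*(1-t)+C[j]*t for i,j,t,_,_ in obs]); u=proj(p,X)
            return np.array([(u[a]-obs[a][4])@obs[a][3] for a in range(len(obs))])
        r=least_squares(f,v,loss="soft_l1",f_scale=.4); v=r.x; search=max(2,search-1.5); offs=np.arange(-search,search+.01,.25)
    return v, np.median(np.abs(f(v))), len(obs)
def rect3(L,W,z):
    c=np.array([[L,-W],[L,W],[-L,W],[-L,-W]])/2
    return lambda v: np.c_[c@np.array([[np.cos(v[2]),np.sin(v[2])],[-np.sin(v[2]),np.cos(v[2])]])+v[:2],np.full(4,z)]
E
python3 - <<'E'
from h import *
np.set_printoptions(precision=2,suppress=True)
E4=[(0,1),(1,2),(2,3),(3,0)]
for n in("top","scene"):
    p=read_camera(n)
    v,e,k=edges(p,rect3(100,110,114),E4,[617.5,-457.6,-1.26] if n=="top" else [617,-462,-1.26]); print(n,v,np.degrees(v[2]),e,k)
    v2,e,k=edges(p,rect3(106,158,40),[(0,1),(1,2),(3,0)],[684,-244,.05]); print(" tote",v2,e,k)
plan([567,-302,71.6],17.8)
E
```

```text
top [ 617.44 -457.12   -1.25] -71.87011853961685 0.23332026886647556 160
 tote [ 680.63 -244.33    0.07] 0.3997059935405776 120
scene [ 616.97 -461.63   -1.26] -71.94997373706049 0.29243523202961047 160
 tote [ 680.66 -258.1     0.08] 0.3536519940858205 110
from [ 456.5 -150.    85.9] 47.3 tilt [-0.  0.] N 10 wz,x,y,z [ 0.74 -0.95  0.03  0.07] total [ 7.37 -9.49  0.33  0.72]
```

play_rows:
  plan: "0 0 0.5 -0.5 0 0 0;0 0 0.73 -0.95 0.03 0 0;0 0 0.73 -0.95 0.03 0 0;0 0 0.73 -0.95 0.03 0 0;0 0 0.73 -0.95 0.03 0 0;0 0 0.73 -0.95 0.03 0.1 0;0 0 0.73 -0.95 0.03 0.2 0;0 0 0.73 -0.95 0.03 0.2 0;0 0 0.73 -0.9 0.03 0.2 0;0 0 0.6 -0.7 0.03 0 0;0 0 0.3 -0.5 0.03 0 0;0 0 0 0 0 0 0"

```text
clock: 16.25
ee_pos: [564.8, -300.6, 72.4]
ee_rot: [[-0.312, 0.95, 0.0], [0.95, 0.312, -0.001], [-0.001, 0.0, -1.0]]
ft_force: [-0.6, 0.3, -1.8]
opening: 25.5
grasp_force: 79.0
```

```bash
cat > m.py <<'E'
from h import *
np.set_printoptions(precision=2,suppress=True)
E4=[(0,1),(1,2),(2,3),(3,0)]
s=arm.sense(); P=s["ee_pos"];R=s["ee_rot"]; yaw=np.arctan2(-R[1,0],-R[0,0])
print(s["clock"],"P",P,"yaw",np.degrees(yaw),"tilt",R[:2,2].round(4),"ft",s["ft_force"].round(1),"op",round(s["opening"],1))
OFF=22.
ctr=P[:2]+OFF*np.array([np.cos(yaw),np.sin(yaw)]); zt=P[2]+3.4+7
for n in("top","scene"):
    p=read_camera(n); 
    b,e,k=edges(p,rect3(100,110,114),E4,[617.4,-457.1,-1.255] if n=="top" else [617,-461.6,-1.255],search=3)
    # bar front part only: edges end (0,1) and front halves of sides
    def f(v,L=120,W=28,z=zt):
        a=np.array([np.cos(v[2]),np.sin(v[2])]);n_=np.array([-a[1],a[0]])
        q=[v[:2]+60*a-14*n_,v[:2]+60*a+14*n_,v[:2]-5*a+14*n_,v[:2]-5*a-14*n_]
        return np.c_[np.array(q),np.full(4,z)]
    v,e2,k2=edges(p,f,[*ctr,yaw],search=4 if n=="top" else 5)if 0 else edges(p,f,[*ctr,yaw],[(0,1),(1,2),(3,0)]) if 0 else edges(p,f,[(0,1),(1,2),(3,0)],[*ctr,yaw],search=4)
    a=np.array([np.cos(b[2]),np.sin(b[2])]);m=np.array([-a[1],a[0]])
    w=b[:2]-42*a; d=v[:2]+60*np.array([np.cos(v[2]),np.sin(v[2])])-w
    print(n,"box",b,round(e,2),"win",w,"bar-pred",v[:2]-ctr,round(np.degrees(v[2]),2),round(e2,2),k2,"=> end along",round(d@a,1),"lateral",round(d@m,2),"dyaw",round(np.degrees(v[2]-b[2]),2))
    cv2.imwrite(f"pics/m_{n}.png",p["image"][:,:,::-1])
    print("  marks",[(np.array(x["at"]),round(x["conf"],2)) for x in mark_of(p,"long_end_a")[:2]],"pred",proj(p,np.r_[ctr+60*np.array([np.cos(yaw),np.sin(yaw)]),zt-7]), [(np.array(x["at"]),round(x["conf"],2)) for x in mark_of(p,"window")[:2]],proj(p,np.r_[w,75]))
E
python3 m.py
```

```text
16.25 P [ 564.77 -300.58   72.4 ] yaw -71.79730946158783 tilt [ 0. -0.] ft [-0.6  0.3 -1.8] op 25.5
top box [ 617.31 -457.2    -1.26] 0.27 win [ 604.32 -417.26] bar-pred [-17.22  -1.81] -57.77 0.66 44 => end along -46.6 lateral -3.65 dyaw 14.2
  marks [] pred [[386.15 226.98]] [(array([408.6, 216.8]), 0.81), (array([293.9, 181. ]), 0.44)] [[410.23 219.21]]
scene box [ 617.   -461.57   -1.26] 0.43 win [ 604.01 -421.63] bar-pred [ 0.24 -6.85] -72.03 0.3 120 => end along -38.7 lateral -1.76 dyaw -0.04
  marks [(array([312. , 240.4]), 0.78), (array([363. , 244.8]), 0.72)] pred [[362.24 277.8 ]] [] [[382.89 293.26]]
```

```bash
python3 - <<'E'
from h import *
a=cv2.imread("pics/m_top.png")[165:285,365:445]; b=cv2.imread("pics/m_scene.png")[215:335,320:400]
cv2.imwrite("pics/c9.png",np.hstack([cv2.resize(x,(400,600),interpolation=2) for x in(a,b)]))
E
```

```text
(no output)
```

View pics/c9.png

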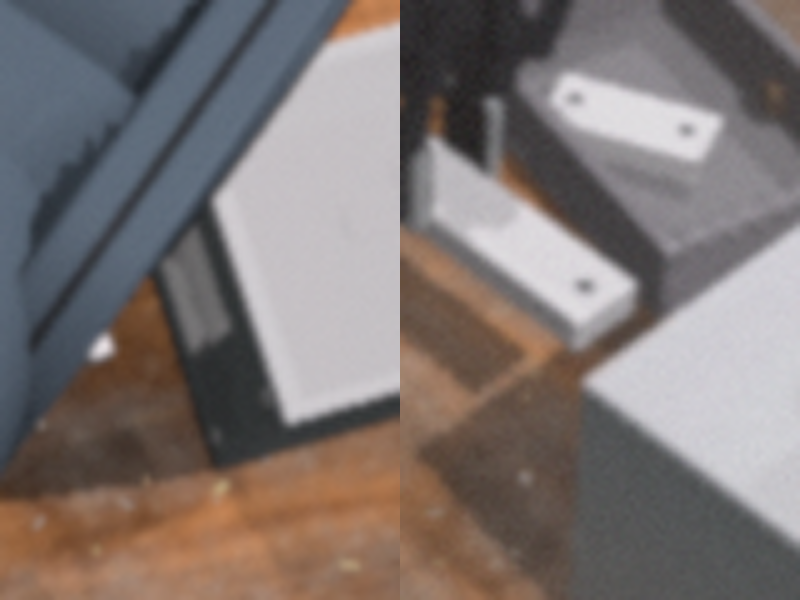

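The left (top) half shows the arm hiding most of the bar; only its corner shows, near pixel (388,236), with the window patch around (404,223). The right (scene) half shows the bar level and lined up with the box. Both cameras say it must shift about 1.5 mm along tool +y.

play_rows:
  plan: "0 0 0 -0.2 0.07 0.03 0;0 0 0 -0.3 0 0 0;0 0 0 -0.3 0 0 0;0 0 0 -0.1 0 0 0;0 0 0 0 0 0 0;0 0 0 0 0 0 0"

```text
clock: 17.15
ee_pos: [571.1, -315.7, 72.0]
ee_rot: [[-0.314, 0.949, -0.0], [0.949, 0.314, 0.0], [0.0, -0.0, -1.0]]
ft_force: [-0.4, -0.6, -1.7]
opening: 25.4
grasp_force: 79.0
```

```bash
python3 m.py; python3 - <<'E'
from h import *
import math
p=read_camera("top"); 
P=np.array([564.77,-300.58]);yw=math.radians(-71.8);a=np.array([np.cos(yw),np.sin(yw)]);m=np.array([-a[1],a[0]])
print("corner prev",proj(p,[np.r_[P+82*a-14*m,z] for z in(68.8,82.8)]),"observed ~388,236")
s=arm.sense();d=s["ee_pos"][:2]-np.array([604.3,-417.3]);a=np.array([.311,-.9504]);m=np.array([.9504,.311]);print("TCP along",d@a+82,"lat",d@m,s["ee_pos"])
E
```

```text
17.15 P [ 571.08 -315.7    71.98] yaw -71.7122013408231 tilt [-0.  0.] ft [-0.4 -0.6 -1.7] op 25.4
top box [ 617.26 -457.24   -1.26] 0.43 win [ 604.26 -417.31] bar-pred [-14.01  -7.76] -65.23 0.61 44 => end along -22.3 lateral -8.69 dyaw 6.73
  marks [] pred [[395.54 223.34]] [(array([412.9, 214.5]), 0.62), (array([166.4, 182.3]), 0.31)] [[410.26 219.25]]
scene box [ 617.02 -461.71   -1.26] 0.28 win [ 604.05 -421.76] bar-pred [-0.89 -1.72] -73.2 0.26 120 => end along -27.7 lateral -1.1 dyaw -1.2
  marks [(array([370.8, 283.5]), 0.62), (array([323.3, 245.8]), 0.59)] pred [[370.23 282.85]] [] [[382.95 293.31]]
corner prev [[388.15795564 236.09077196]
 [389.65744233 234.50803467]] observed ~388,236
TCP along -25.083890117367318 lat 0.17428576466137002 [ 571.16192704 -315.47134951   72.14300847]
```

play_rows:
  plan: "0 0 0 -0.15 0 0 0;0 0 0 -0.15 0 0 0;0 0 0 -0.1 0 0 0;0 0 0 -0.1 0 0 0;0 0 0 -0.1 0 0 0;0 0 0 0 0 0 0"

```text
clock: 18.1
ee_pos: [575.0, -327.4, 72.1]
ee_rot: [[-0.314, 0.95, 0.0], [0.95, 0.314, -0.0], [-0.0, -0.0, -1.0]]
ft_force: [0.2, -0.1, -2.0]
opening: 25.5
grasp_force: 79.0
```

play_rows:
  plan: "0 0 0 -0.1 0 0 0;0 0 0 -0.1 0 0 0;0 0 0 0 0 0 0"

```text
clock: 18.4
ee_pos: [576.3, -331.1, 72.1]
ee_rot: [[-0.314, 0.949, 0.0], [0.949, 0.314, -0.0], [-0.0, 0.0, -1.0]]
ft_force: [-0.0, -0.0, -0.6]
opening: 25.4
grasp_force: 79.0
```

play_rows:
  plan: "0 0 0 -0.08 0 0 0;0 0 0 -0.08 0 0 0;0 0 0 0 0 0 0"

```text
clock: 18.7
ee_pos: [577.3, -334.1, 72.1]
ee_rot: [[-0.314, 0.949, 0.0], [0.949, 0.314, -0.0], [-0.0, 0.0, -1.0]]
ft_force: [0.2, -0.0, -0.8]
opening: 25.1
grasp_force: 79.0
```

play_rows:
  plan: "0 0 0 -0.08 0 0 0;0 0 0 -0.08 0 0 0;0 0 0 0 0 0 0"

```text
clock: 19.0
ee_pos: [577.5, -335.0, 71.8]
ee_rot: [[-0.315, 0.949, -0.002], [0.949, 0.315, 0.004], [0.004, -0.0, -1.0]]
ft_force: [-2.4, 4.8, 1.0]
opening: 25.4
grasp_force: 79.2
```

play_rows:
  plan: "0 0 0 -0.08 0 0 0;0 0 0 -0.08 0 0 0;0 0 0 0 0 0 0"

```text
clock: 19.3
ee_pos: [579.7, -340.6, 72.4]
ee_rot: [[-0.314, 0.949, 0.001], [0.949, 0.314, -0.002], [-0.002, 0.0, -1.0]]
ft_force: [0.4, 0.1, -1.0]
opening: 25.4
grasp_force: 79.1
```

play_rows:
  plan: "0 0 0 -0.1 0 0 0;0 0 0 -0.1 0 0 0;0 0 0 0 0 0 0"

```text
clock: 19.6
ee_pos: [580.7, -344.6, 72.2]
ee_rot: [[-0.313, 0.95, 0.001], [0.95, 0.313, -0.001], [-0.001, 0.0, -1.0]]
ft_force: [-0.7, -1.0, -0.3]
opening: 25.7
grasp_force: 79.1
```

play_rows:
  plan: "0 0 0 -0.1 0 0 0;0 0 0 -0.1 0 0 0;0 0 0 -0.1 0 0 0;0 0 0 0 0 0 0"

```text
clock: 20.0
ee_pos: [582.5, -350.0, 72.1]
ee_rot: [[-0.314, 0.949, 0.0], [0.949, 0.314, -0.001], [-0.001, 0.0, -1.0]]
ft_force: [-0.5, -0.7, -0.8]
opening: 25.7
grasp_force: 79.1
```

```bash
python3 - <<'E'
from h import *
np.set_printoptions(precision=2,suppress=True)
s=arm.sense();d=s["ee_pos"][:2]-np.array([604.3,-417.3]);a=np.array([.311,-.9504]);m=np.array([.9504,.311]);print("TCP along",d@a+82,"lat",d@m,s["ee_pos"],s["ft_force"],s["ft_torque"],s["ee_rot"])
q=read_camera("scene")
print([(np.array(x["at"]),round(x["conf"],2)) for x in mark_of(q,"long_end_b")[:3]],"pred b",proj(q,s["ee_pos"]+s["ee_rot"][:,0]*38+[0,0,3.4]))
E
```

```text
TCP along 11.239441631527384 lat 0.2281116232865088 [ 582.51 -349.98   72.14] [-0.46 -0.65 -0.84] [-0.12  0.01  0.02] [[-0.31  0.95  0.  ]
 [ 0.95  0.31 -0.  ]
 [-0.    0.   -1.  ]]
[(array([336.9, 257.5]), 0.8)] pred b [[333.61 256.66]]
```

play_rows:
  plan: "0 0 0 -0.1 0 0 0;0 0 0 -0.1 0 0 0;0 0 0 -0.1 0 0 0;0 0 0 -0.1 0 0 0;0 0 0 0 0 0 0"

```text
clock: 20.6
ee_pos: [585.0, -357.5, 72.1]
ee_rot: [[-0.314, 0.949, 0.0], [0.949, 0.314, -0.0], [-0.001, 0.0, -1.0]]
ft_force: [-0.5, -1.2, -0.4]
opening: 25.4
grasp_force: 79.1
```

play_rows:
  plan: "0 0 0 -0.1 0 0 0;0 0 0 -0.1 0 0 0;0 0 0 -0.1 0 0 0;0 0 0 -0.1 0 0 0;0 0 0 0 0 0 0"

```text
clock: 21.1
ee_pos: [587.5, -365.1, 72.1]
ee_rot: [[-0.314, 0.949, 0.0], [0.949, 0.314, -0.001], [-0.001, 0.0, -1.0]]
ft_force: [0.7, 0.1, -0.4]
opening: 25.5
grasp_force: 79.2
```

play_rows:
  plan: "0 0 0 -0.1 0 0 0;0 0 0 -0.1 0 0 0;0 0 0 -0.1 0 0 0;0 0 0 -0.1 0 0 0;0 0 0 -0.1 0 0 0;0 0 0 0 0 0 0;0 0 0 0 0 0 0"

```text
clock: 21.8
ee_pos: [590.7, -374.6, 72.2]
ee_rot: [[-0.314, 0.949, 0.0], [0.949, 0.314, -0.001], [-0.001, 0.0, -1.0]]
ft_force: [0.0, -1.0, -0.3]
opening: 25.5
grasp_force: 79.2
```

```bash
python3 - <<'E'
from h import *
np.set_printoptions(precision=2,suppress=True)
s=arm.sense();d=s["ee_pos"][:2]-np.array([604.3,-417.3]);a=np.array([.311,-.9504]);m=np.array([.9504,.311]);print("TCP along",d@a+82,"lat",d@m,s["ee_pos"],s["ft_force"],s["ft_torque"],s["opening"],s["grasp_force"],s["clock"])
q=read_camera("scene");p=read_camera("top")
print([(np.array(x["at"]),round(x["conf"],2)) for x in mark_of(q,"long_end_b")[:3]],"pred b",proj(q,s["ee_pos"]+s["ee_rot"][:,0]*38+[0,0,3.4]))
print([(x["bbox"],x["conf"]) for x in masks_of(q,"short_bar")[:1]])
cv2.imwrite("pics/fin.png",np.hstack([cv2.resize(p["image"][165:285,365:445,::-1],(400,600),interpolation=2),cv2.resize(q["image"][215:335,320:400,::-1],(400,600),interpolation=2)]))
E
```

```text
TCP along 37.19975583305934 lat 0.31112216597512266 [ 590.66 -374.62   72.18] [ 0.04 -1.04 -0.31] [-0.17 -0.04  0.01] 25.494116143391913 79.2107105255127 21.8
[(array([346.6, 262.6]), 0.45)] pred b [[344.58 264.46]]
[]
```

View pics/fin.png

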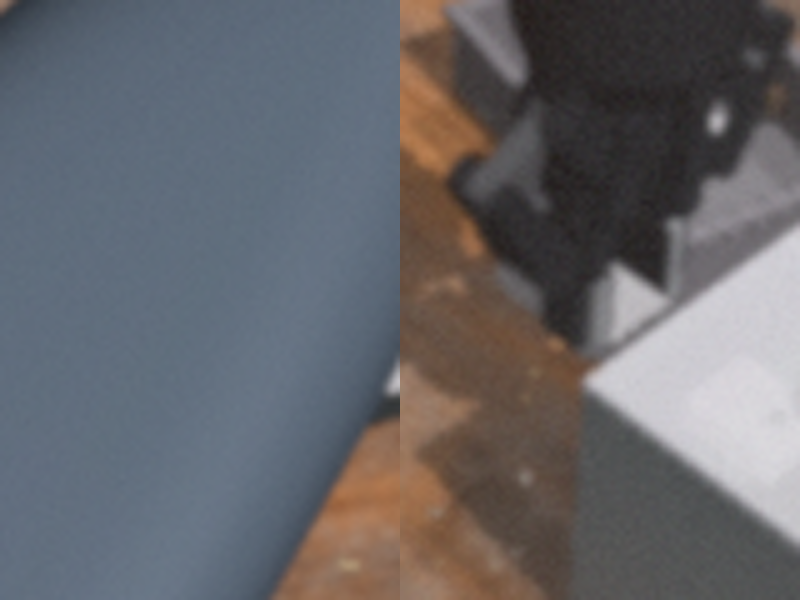

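The scene half shows the bar running from the fingers into the box front, just left of the lid corner at about (590,380). The forces are near zero and about 37 mm is inside.

```bash
python3 -c "
from station import job
print(job.job_done())"
```

```text
the job is handed in; nothing more can be done
None
```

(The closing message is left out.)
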